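# Dial the code on the reagent lock case

### The arm

A 6-joint arm with a two-finger parallel gripper is mounted at the origin on a cart in front of the work surface, level with it; the furniture and walls round the work are solid. World frame = base frame: x ahead of the robot, y to its left, z up, the work surface at z = 0. Lengths are in mm, angles in rad, forces in N, time in s.
With the tool pointing down it reaches from about 350 to 875 mm from the base axis. Payload 4.2 kg.
Tool frame: the origin (TCP) lies on the mounting face of the last link; the fingertips stand 173 mm ahead of it and the grasp point (between the pads) lies 155 mm ahead of it; z points along the fingers, y is the direction in which the jaws open and shut (so a half turn about z gives the same grasp; the last joint's range is limited). The gripper opens to 85 mm and grips with 20 to 120 N. Pads are 22 mm wide; open, the fingers measure 114 mm over their backs; the gripper's body (76 mm by 85 mm) begins 54 mm behind the grasp point. The pads swing forward as they close: fully open they stand 13 mm farther back than shut.
Start: joints at [1.594, 0.385, 0.008, 0, -1.194, -0.259], TCP at [145.982, 607.692, 404.712] pointing down, gripper open.
Joint ranges: [-3.14, 3.14], [-1.21, 2.06], [-1.07, 1.41], [-3.16, 2.05], [-2.99, -0.16], [-3.1, 3.1]. Speed limits (rad/s): [2.79, 2.79, 3.14, 3.14, 3.14, 3.14].

### API

Orientations are given as a unit quaternion [x, y, z, w].
In Python, from bench import arm gives the robot as it stands.
- The arm moves only by the shell command python3 -m jog 'ROWS' [OPENING]. ROWS is JSON, a list that holds one entry, the list of rows, each a list of 4 numbers: the shift along the tool's x, y, z in mm, then the turn about the tool's z in degrees. In form: [[[x, y, z, spin], ...]]. A call has exactly 5 rows; each row is the pose to reach, as a shift and turn from the pose measured when the call began, along the tool's axes at that moment; what a row does not reach only later rows make up. A row lasts 1/8 s, in which the tool goes at most 62.5 mm and 10.7 degrees, less where a joint would pass 70% of its speed; a pose out of reach is approached as far as the arm can. A call with a gripper value outside its range is refused whole. OPENING is the finger opening in mm, from 0 to 85.4, set as the call begins (- or left out, the last holds). The fingers move at their own pace and stop on an object; the grip force is fixed at half the most. Time passes only in rows, so rows that repeat a pose let the fingers close, or fill a call up. It gives the time, the measured TCP pose, the force and the opening at its end, in the units of the state.
- arm.read_state(): the state, without advancing time (a new reading comes with each control period).
- arm.get_image(name): name is "scene" or "top"; returns (picture, depth): 384x512x3 uint8, blue, green, red; 384x512 float32, mm along the optical axis (not along the pixel's ray), 0 where there is no reading.
- arm.camera_params(name): a dict with "mtx" (3x3 intrinsics, pixels), "R" (3x3) and "t" (3): a world point X has camera coordinates R X + t. Camera axes: x right, y down, z forward; pixel columns grow to the right and rows downward; lengths in mm; the calibration is good to about 2 mm. A picture is of the moment at which its call begins. camera_params takes no time and is no camera call.
- arm.job_done(): hands the job in, once; it reports no verdict.
The state is a dict: "clock": time; "joints": joint angles; "joint_vel": joint speeds; "joint_efforts": joint torques, N m; "position": TCP position; "ee_rot": TCP orientation; "contact_force": force on the tool from outside, world axes, zero at the start; "wrist_torque": the same for the moment, N m; "gripper_width": finger opening in mm.
Only numpy, scipy, OpenCV 4.12 (cv2) and the standard library are available. Lean on these libraries where they do the work, as an engineer would, in place of code of your own. Each camera call takes 0.05 s, during which the arm holds its last target.

### The job

Dial the code on the grey reagent lock case: roll the red wheel until its tile with three dots faces straight up, and the blue wheel until its tile with one dot faces straight up. The yellow wheel already stands right at five dots: leave it as it is.

Things in the scene. Friction and masses are not known exactly. Their poses are not given: they have to be found in the camera images.
- lock_case: Fixed grey case 160 x 250 x 60 mm, origin under its middle, x away from the robot. Three equal wheels, red, blue and yellow in any order, stand half sunk in its top, axles in one line along its y, 66 mm from wheel to wheel, 40 mm free between. A wheel has 6 round grip bars parallel to its axle and 6 white tiles with 1 to 6 black dots between the bars. No clicks; it stays where it is left.
- red_wheel (a joint): Red wheel's angle, rad. 0: tile with three dots straight up, with two bars 30 degrees before and behind upright. Grows as the top rolls along +x of its axle point, away from the robot; one tile is 1.047. Starts at -1.3 to -0.8 (two dots up): roll the top away from the robot. Stops at -2.6 and 2.6. About 2 N at a bar turns it.
- blue_wheel (a joint): Blue wheel's angle, rad, same sense of turning and stops. 0: tile with one dot straight up, bars 30 degrees either side of upright. Starts at 0.8 to 1.3 (two dots up): roll the top back towards the robot.
- yellow_wheel (a joint): Yellow wheel's angle, rad, same sense of turning. Starts within 0.1 of 0, the tile with five dots straight up, and shall stay there.
- red_axle (a point): Middle of the red wheel's axle, z = 0.062; x across the wheel away from the robot, y along the axle, z up. Bars: 14 mm thick, 26 mm long, centres 46 mm from the axle, every 60 degrees, on 5 mm webs; tiles 29 mm from the axle. Pinch a bar from above across x, fingers 40 mm open to clear the next bars, tips 6 mm below its centre, and lead it along its arc; or push it with closed fingers.
- blue_axle (a point): Middle of the blue wheel's axle, z = 0.062; axes, bars, tiles and sizes as for the red wheel.

How it is judged (in metres and radians):
At the end, for the whole second after the job is handed in: The red wheel shows three dots and the blue wheel one dot straight up, each within 0.25 rad (14 degrees), and the yellow wheel still shows five dots within 0.3 rad (17 degrees) (value of joint red_wheel between -0.25 and 0.25 rad and value of joint blue_wheel between -0.25 and 0.25 rad and value of joint yellow_wheel between -0.3 and 0.3 rad); the robot touches nothing.
It fails at once if the yellow wheel is rolled away from five dots (by more than 0.35 rad) (value of joint yellow_wheel above 0.35 rad or value of joint yellow_wheel below -0.35 rad).
It also fails if it takes over 45 s, if anything falls off the work surface, if the arm or the gripper's body presses on something with over 40 N, if the wrist force passes 120 N, or if a joint passes its speed limit or range.

## Working session

There is one attempt and no reset: what is moved stays moved. The work goes in short steps, Python scripts to look and compute and a shell command to move; the robot and the scene stay as the last step left them, time stands still between calls to the robot, and variables do not carry over. Pictures are saved under pics/ and viewed, and the job is handed in when it is done.

```bash
ls; mkdir -p pics; python3 - <<'E'
from bench import arm
import cv2, numpy as np
s=arm.read_state(); print({k:np.round(v,3).tolist() for k,v in s.items()})
for n in ("scene","top"):
    im,d=arm.get_image(n); cv2.imwrite(f"pics/{n}0.png",im); np.save(f"pics/{n}0.npy",d)
    p=arm.camera_params(n); print(n,{k:np.round(v,3).tolist() for k,v in p.items()})
E
```

```text
pics
{'clock': 0.0, 'joints': [1.594, 0.386, 0.007, -0.001, -1.194, -0.259], 'joint_vel': [0.001, -0.0, 0.0, -0.001, -0.001, -0.0], 'joint_efforts': [0.001, -39.229, 18.84, 4.186, -0.005, 0.0], 'position': [145.921, 607.506, 403.617], 'ee_rot': [0.993, -0.118, -0.0, 0.001], 'contact_force': [-1.085, -0.6, 0.175], 'wrist_torque': [0.011, -0.084, -0.001], 'gripper_width': 85.438}
scene {'mtx': [[478.301, 0.0, 244.137], [0.0, 478.301, 187.656], [0.0, 0.0, 1.0]], 'R': [[0.731, -0.682, -0.018], [-0.38, -0.385, -0.841], [0.567, 0.622, -0.54]], 't': [-441.087, 275.072, 576.605]}
top {'mtx': [[353.431, 0.0, 253.411], [0.0, 353.431, 185.205], [0.0, 0.0, 1.0]], 'R': [[-0.002, -1.0, -0.008], [-0.991, 0.003, -0.13], [0.13, 0.008, -0.991]], 't': [-9.243, 567.249, 862.079]}
```

View pics/scene0.png

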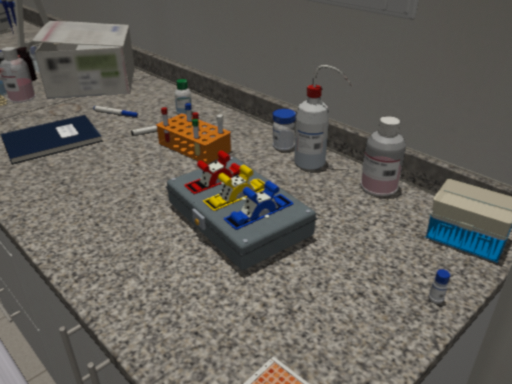

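View pics/top0.png

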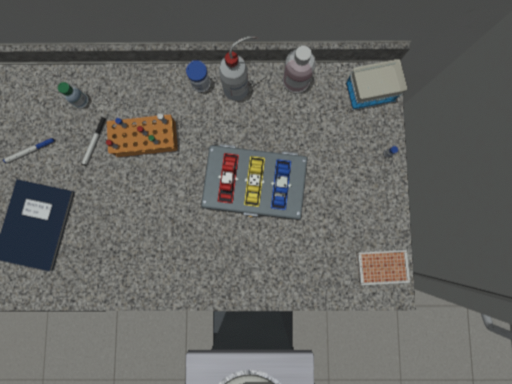

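```bash
cat > h.py <<'E'
import cv2, numpy as np
from bench import arm
def cloud(n,d):
    p=arm.camera_params(n);K,R,t=p['mtx'],np.array(p['R']),np.array(p['t'])
    v,u=np.mgrid[:384,:512]; z=d
    X=np.stack([(u-K[0][2])*z/K[0][0],(v-K[1][2])*z/K[1][1],z],-1)
    return (X-t)@R
def proj(n,P):
    p=arm.camera_params(n);R,t=np.array(p['R']),np.array(p['t'])
    c=np.atleast_2d(P)@R.T+t; q=c@np.array(p['mtx']).T
    return q[:,:2]/q[:,2:]
def masks(im):
    h=cv2.cvtColor(im,cv2.COLOR_BGR2HSV);H,S,V=h[...,0],h[...,1],h[...,2]
    ok=(S>140)&(V>50)
    return {'red':ok&((H<8)|(H>172)),'yellow':ok&(H>20)&(H<35),'blue':ok&(H>105)&(H<128)}
E
python3 - <<'E'
from h import *
im=cv2.imread('pics/top0.png');d=np.load('pics/top0.npy')
C=cloud('top',d)
box=np.zeros((384,512),bool);box[140:225,195:315]=1
# case top
m=box&(abs(C[...,2]-60)<6); hsv=cv2.cvtColor(im,cv2.COLOR_BGR2HSV)
u8=(m*255).astype(np.uint8)
pts=C[m][:,:2].astype(np.float32); print(m.sum(),cv2.minAreaRect(pts), np.median(C[m][:,2]))
for k,mm in masks(im).items():
    q=C[mm&box]; print(k,len(q),q.mean(0).round(1),q.min(0).round(1),q.max(0).round(1))
    q=q[q[:,2]>75]; print('  high',len(q),q.mean(0).round(1), cv2.minAreaRect(q[:,:2].astype(np.float32)))
cv2.imwrite('pics/t0c.png',cv2.resize(im[140:225,195:315],None,fx=6.5,fy=6.5,interpolation=cv2.INTER_CUBIC))
im=cv2.imread('pics/scene0.png')
cv2.imwrite('pics/s0c.png',cv2.resize(im[145:265,160:320],None,fx=5,fy=5,interpolation=cv2.INTER_CUBIC))
E
```

```text
5103 ((571.857666015625, -12.841644287109375), (249.67782592773438, 164.74310302734375), 82.91600799560547) 60.2576021303623
red 295 [586.2  51.4  84.3] [529.6  29.8  58.5] [643.2  75.7 113.7]
  high 148 [580.7  51.7 101.9] ((589.1690673828125, 51.41755676269531), (25.568056106567383, 82.68583679199219), 82.61991119384766)
yellow 280 [573.3 -12.8  83.7] [522.1 -32.7  59.1] [627.    4.8 112.1]
  high 121 [574.3 -13.  107. ] ((573.420166015625, -12.966487884521484), (24.767030715942383, 59.21266174316406), 84.14875030517578)
blue 350 [565.5 -78.3  82.9] [ 450.1 -102.3   59.1] [627.6 -18.1 928.5]
  high 134 [570.8 -78.1 110.8] ((521.2758178710938, -62.10366439819336), (36.57483673095703, 163.24191284179688), 70.91675567626953)
```

View pics/t0c.png

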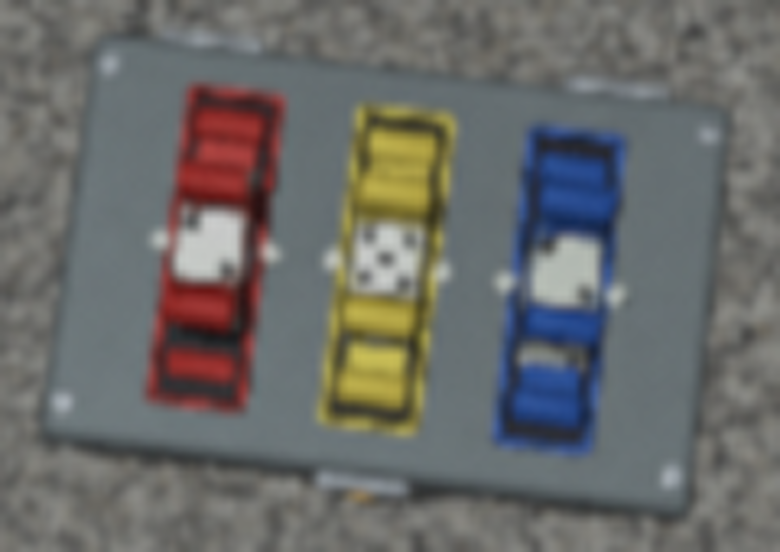

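View pics/s0c.png

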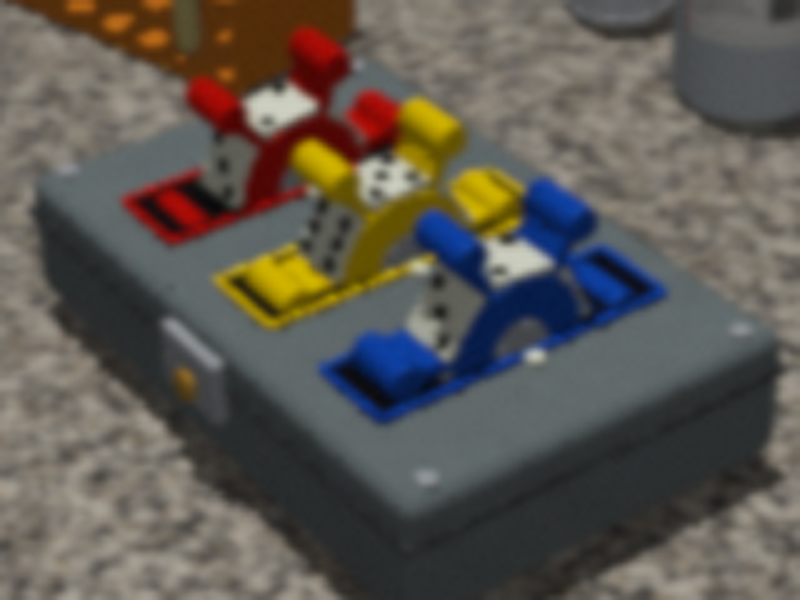

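```bash
cat >> h.py <<'E'
from scipy.optimize import minimize_scalar, minimize
O=np.array([572.5,-12.9]); YAW=np.radians(-7.1)
ex=np.array([np.cos(YAW),np.sin(YAW)]); ey=np.array([-ex[1],ex[0]])
AX={'red':O+66*ey,'yellow':O,'blue':O-66*ey}
def pts(n,im,d,k):
    C=cloud(n,d); q=C[masks(im)[k]]; r=q[:,:2]-AX[k]
    x=r@ex; y=r@ey; z=q[:,2]-62
    s=(abs(y)<18)&(np.hypot(x,z)<56)&(z>12)&(np.hypot(x,z)>38)
    return x[s],y[s],z[s]
def fit(x,z):
    def cost(p):
        a=p[0]+np.radians(30+60*np.arange(6)); cx=46*np.sin(a)+p[1]; cz=46*np.cos(a)+p[2]
        r=abs(np.hypot(x[:,None]-cx,z[:,None]-cz)-7).min(1); return np.mean(np.minimum(r,6)**2)+0.02*(p[1]**2+p[2]**2)
    best=min((minimize(cost,[t,0,0],method='Nelder-Mead') for t in np.linspace(-.5,.5,6)),key=lambda r:r.fun)
    return best.x,best.fun
E
python3 - <<'E'
from h import *
for n in('top','scene'):
  im=cv2.imread(f'pics/{n}0.png');d=np.load(f'pics/{n}0.npy')
  for k in AX:
    x,y,z=pts(n,im,d,k); r=fit(x,z); print(n,k,AX[k].round(1),len(x),r[0].round(3),round(r[1],2), 'ymean',y.mean().round(1),'range',y.min().round(1),y.max().round(1))
E
```

```text
top red [580.7  52.6] 147 [-0.137  1.968  0.084] 1.38 ymean -0.5 range -13.1 12.8
top yellow [572.5 -12.9] 120 [-0.022  1.769 -0.481] 1.78 ymean 0.1 range -12.7 13.0
top blue [564.3 -78.4] 131 [0.129 0.006 0.003] 1.69 ymean 0.3 range -12.4 12.8
scene red [580.7  52.6] 191 [-0.122  2.434 -0.566] 3.07 ymean -3.3 range -15.4 13.4
scene yellow [572.5 -12.9] 209 [-0.012  1.854 -0.685] 3.01 ymean -3.4 range -14.9 12.6
scene blue [564.3 -78.4] 222 [0.161 0.004 0.002] 3.27 ymean -3.2 range -14.3 11.8
```

```bash
sed -i "s/\[t,0,0\]/[t,1,1]/" h.py; python3 - <<'E'
from h import *
for n in('top','scene'):
  im=cv2.imread(f'pics/{n}0.png');d=np.load(f'pics/{n}0.npy')
  for k in AX:
    x,y,z=pts(n,im,d,k); r=fit(x,z); print(n,k,r[0].round(3),round(r[1],2))
# plan
from scipy.spatial.transform import Rotation as Ro
s=arm.read_state(); R=Ro.from_quat(s['ee_rot']).as_matrix(); print(R.round(3))
ax=AX['red']+ex*1.8
a=-0.13-np.radians(30)
P=np.r_[ax+ex*46*np.sin(a),62+46*np.cos(a)]
T=P+[0,0,173+60]   # hover
print(P, T, R.T@(T-s['position']))
E
```

```text
top red [-0.137  1.968  0.084] 1.38
top yellow [ 1.025  1.768 -0.481] 1.78
top blue [ 0.115  1.126 -0.09 ] 1.47
scene red [-0.122  2.434 -0.566] 3.07
scene yellow [-0.012  1.854 -0.685] 3.01
scene blue [ 0.123  1.614 -0.62 ] 2.85
[[ 0.972 -0.234 -0.   ]
 [-0.234 -0.972 -0.002]
 [ 0.     0.002 -1.   ]]
[554.68819129  55.82858089  98.51943303] [554.68819129  55.82858089 331.51943303] [526.38584336 440.71338303  73.14684758]
```

```bash
sed -i 's/572.5,-12.9/574.2,-13.1/' h.py; python3 -m jog '[[[46,38,0,10],[92,77,0,20],[138,115,0,30],[184,154,0,40],[230,192,0,50]]]' 40
python3 - <<'E'
from h import *
from scipy.spatial.transform import Rotation as Ro
s=arm.read_state(); R=Ro.from_quat(s['ee_rot']).as_matrix(); T=np.array([554.7,55.8,331.5])
print(s['joints'],s['position'],R.T@(T-s['position']),np.degrees(np.arctan2(R[1,1],R[0,1])))
E
```

```text
clock: 0.72
position: [325.4, 365.2, 403.9]
ee_rot: [0.849, -0.529, 0.0, 0.001]
contact_force: [0.7, 0.4, 1.5]
gripper_width: 40.2
[ 1.17595556e+00  1.53400487e-01 -3.15669133e-01  3.53175632e-04
 -1.10399972e+00 -7.19276992e-01] [325.36989976 365.24617926 403.93969072] [378.74727527 -69.42140723  72.99254225] -153.82519320677056
```

```bash
python3 -m jog '[[[60,-11,0,7],[120,-22,0,14],[180,-33,0,21],[240,-44,0,28],[300,-55,0,33.3]]]' 40
cat >> h.py <<'E'
from scipy.spatial.transform import Rotation as Ro
def plan(k,a,dz,dx=0):
    """bar at angle a (rad, from upright toward +x), tip dz above centre"""
    s=arm.read_state(); R=Ro.from_quat(s['ee_rot']).as_matrix()
    P=np.r_[AX[k]+ex*(46*np.sin(a)+dx),62+46*np.cos(a)+dz+173]
    print(k,round(np.degrees(a)),'shift',(R.T@(P-s['position'])).round(1),'yaw err spin',round(np.degrees(np.arctan2(R[1,1],R[0,1]))%360-172.9,2), 'F',np.round(s['contact_force'],1))
E
python3 -c "
from h import *
plan('red',-.13-np.radians(30),60); im,d=arm.get_image('top')"
```

```text
clock: 1.35
position: [507.8, 118.5, 404.2]
ee_rot: [-0.661, 0.751, -0.001, -0.001]
contact_force: [0.8, 1.7, 0.4]
gripper_width: 40.2
red -37 shift [ 56.  -54.4  72.8] yaw err spin -0.2 F [0.8 1.7 0.4]
```

```bash
python3 -m jog '[[[28,-27,20,0],[56,-54.4,40,0],[56,-54.4,72,-0.2],[56,-54.4,72,-0.2],[56,-54.4,72,-0.2]]]' 40
python3 -c "
from h import *
im,d=arm.get_image('top');cv2.imwrite('pics/t1.png',cv2.resize(im[120:245,175:335],None,fx=5,fy=5));im,d=arm.get_image('scene');cv2.imwrite('pics/s1.png',cv2.resize(im[105:265,140:340],None,fx=4,fy=4,interpolation=2))
plan('red',-.13-np.radians(30),60);plan('red',-.13-np.radians(30),-3)"
```

```text
clock: 2.02
position: [557.3, 51.4, 333.2]
ee_rot: [-0.659, 0.752, -0.002, -0.001]
contact_force: [-0.0, 0.4, -0.6]
gripper_width: 40.0
red -37 shift [-3.8  3.2  2.3] yaw err spin -0.38 F [ 0.4 -0.2  0.6]
red -37 shift [-4.1  3.4 65.3] yaw err spin -0.38 F [ 0.4 -0.2  0.6]
```

View pics/s1.png

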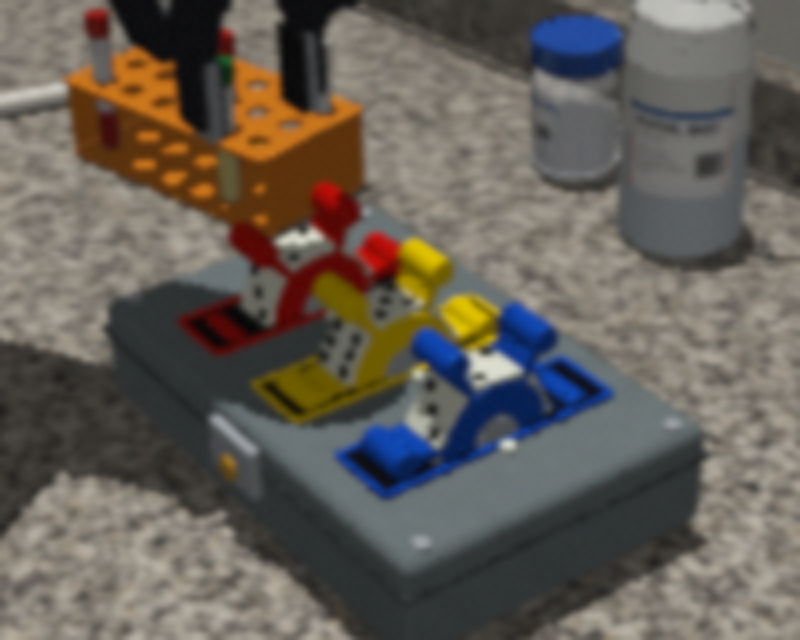

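```bash
python3 -m jog '[[[-4,3.4,10,-0.4],[-4,3.4,30,-0.4],[-4,3.4,40,-0.4],[-4,3.4,40,-0.4],[-4,3.4,40,-0.4]]]' 40
python3 -c "
from h import *
plan('red',-.13-np.radians(30),-3)"
```

```text
clock: 2.75
position: [554.8, 56.1, 294.4]
ee_rot: [-0.662, 0.749, -0.003, 0.0]
contact_force: [0.5, 0.5, 0.0]
gripper_width: 40.0
red -37 shift [ 0.2  0.2 25.9] yaw err spin 0.04 F [0.5 0.5 0. ]
```

```bash
python3 -m jog '[[[0,0,10,0],[0,0,20,0],[0,0,26,0],[0,0,26,0],[0,0,26,0]]]' 40
python3 -c "
from h import *
plan('red',-.13-np.radians(30),-3)
im,d=arm.get_image('scene');cv2.imwrite('pics/s2.png',cv2.resize(im[105:245,160:320],None,fx=5,fy=4,interpolation=2))"
```

```text
clock: 3.38
position: [555.0, 56.0, 268.5]
ee_rot: [-0.662, 0.749, -0.003, 0.0]
contact_force: [0.1, -0.5, -0.2]
gripper_width: 40.0
red -37 shift [ 0.2  0.4 -0. ] yaw err spin 0.05 F [ 0.1 -0.5 -0.2]
```

View pics/s2.png

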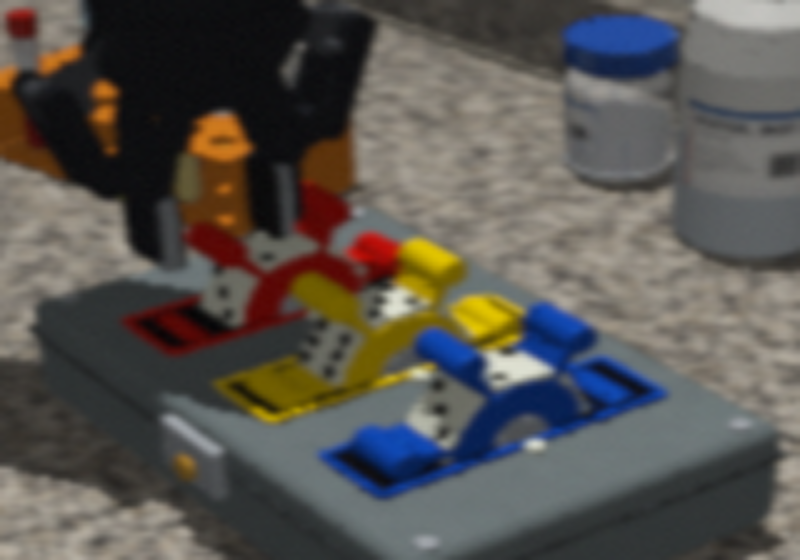

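```bash
python3 -m jog '[[[0,0,0,0],[0,0,0,0],[0,0,0,0],[0,0,0,0],[0,0,0,0]]]' 17
python3 -m jog '[[[0,-4.5,-3,0],[0,-8.6,-5.2,0],[0,-13.5,-7,0],[0,-18.4,-8.5,0],[0,-18.4,-8.5,0]]]'
python3 -c "
from h import *
plan('red',np.radians(-12),-3);plan('red',np.radians(0),-3);plan('red',np.radians(12),-3)
im,d=arm.get_image('scene');cv2.imwrite('pics/s3.png',cv2.resize(im[105:245,160:320],None,fx=5,fy=4,interpolation=2))"
```

```text
clock: 4.05
position: [555.0, 56.0, 268.6]
ee_rot: [-0.662, 0.749, -0.003, 0.0]
contact_force: [0.1, -0.5, 0.6]
gripper_width: 16.8
clock: 4.68
position: [574.0, 53.8, 277.4]
ee_rot: [-0.662, 0.749, -0.003, 0.001]
contact_force: [-0.6, 1.3, 0.5]
gripper_width: 17.1
red -12 shift [0.3 1.1 0.4] yaw err spin 0.04 F [-0.6  1.3  0.5]
red 0 shift [ 0.3 -8.4 -0.5] yaw err spin 0.04 F [-0.6  1.3  0.5]
red 12 shift [  0.3 -18.    0.6] yaw err spin 0.04 F [-0.6  1.3  0.5]
```

View pics/s3.png

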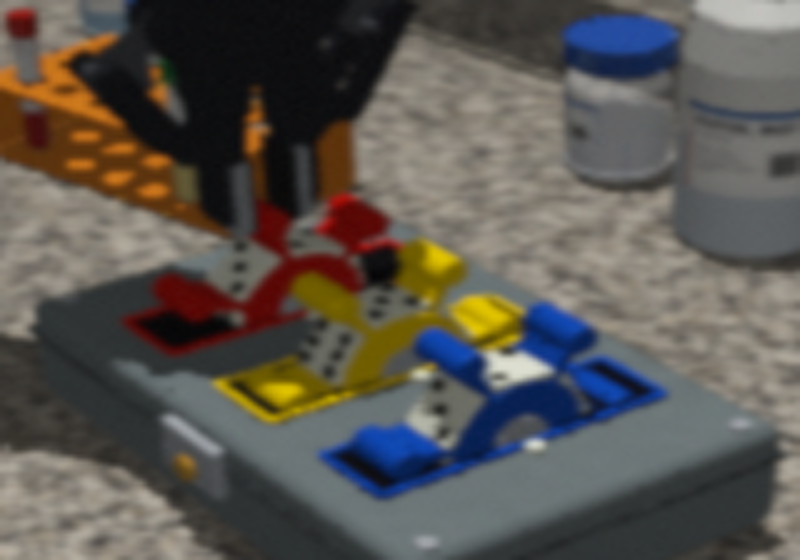

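```bash
python3 -m jog '[[[0,-8.4,-0.5,0],[0,-18,0.6,0],[0,-25.6,2.5,0],[0,-32,5.5,0],[0,-32,5.5,0]]]'
python3 -m jog '[[[0,0,0,0],[0,0,0,0],[0,0,0,0],[0,0,-20,0],[0,0,-60,0]]]' 40
python3 -c "
from h import *
plan('red',np.radians(30),60)
for n in('top','scene'):
  im,d=arm.get_image(n)
  for k in AX:
    x,y,z=pts(n,im,d,k)
    if len(x)>20: r=fit(x,z); print(n,k,len(x),r[0].round(3),round(r[1],2))
  cv2.imwrite(f'pics/{n}4.png',cv2.resize(im[105:245,160:320],None,fx=5,fy=4,interpolation=2))"
```

```text
clock: 5.35
position: [606.6, 49.8, 271.5]
ee_rot: [-0.662, 0.749, -0.004, 0.002]
contact_force: [-0.6, -0.3, -0.1]
gripper_width: 17.3
clock: 5.98
position: [605.6, 49.9, 330.4]
ee_rot: [-0.662, 0.749, -0.003, -0.0]
contact_force: [1.3, -0.6, 0.4]
gripper_width: 40.1
red 30 shift [ 0.4  0.4 -4.5] yaw err spin 0.03 F [ 1.3 -0.6  0.4]
top red 48 [ 1.073  0.386 -0.034] 1.19
top yellow 121 [-0.015 -0.291 -0.043] 1.16
top blue 139 [ 0.116 -0.192  0.092] 1.23
scene red 177 [-1.008  0.545 -0.762] 3.41
scene yellow 208 [-0.027  1.117 -0.468] 3.05
scene blue 218 [ 0.113  0.674 -0.671] 2.71
```

View pics/scene4.png

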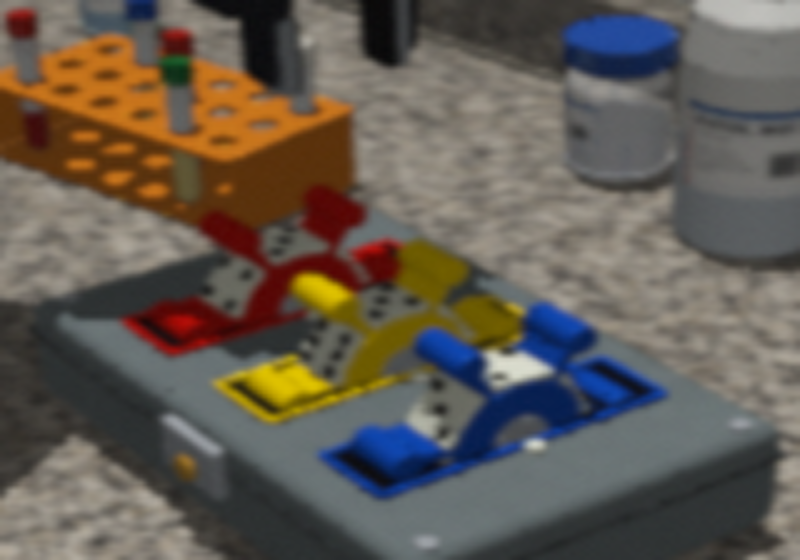

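```bash
python3 -c "
from h import *
plan('blue',.115+np.radians(30),60)"
```

```text
blue 37 shift [133.   -2.    4.7] yaw err spin 0.1 F [-0.4  0.4  1. ]
```

```bash
python3 -m jog '[[[45,-1,0,0],[90,-2,0,0],[133,-2,0,0],[133,-2,0,0],[133,-2,5,0]]]' 40
python3 -c "
from h import *
plan('blue',.115+np.radians(30),20)"
```

```text
clock: 6.7
position: [593.3, -81.9, 331.7]
ee_rot: [-0.663, 0.749, -0.007, 0.007]
contact_force: [0.0, 0.3, -0.3]
gripper_width: 39.8
blue 37 shift [ 0.2  0.8 39.8] yaw err spin 0.09 F [ 0.   0.3 -0.3]
```

```bash
python3 -m jog '[[[0,0.6,20,0],[0,0.6,40,0],[0,0.6,40,0],[0,0.6,40,0],[0,0.6,40,0]]]' 40
python3 -c "
from h import *
plan('blue',.115+np.radians(30),-3)
im,d=arm.get_image('scene');cv2.imwrite('pics/s5.png',cv2.resize(im[105:245,160:320],None,fx=5,fy=4,interpolation=2))"
```

```text
clock: 7.32
position: [593.9, -81.4, 292.6]
ee_rot: [-0.663, 0.749, -0.007, 0.007]
contact_force: [-0.7, 0.4, -0.4]
gripper_width: 39.7
blue 37 shift [ 0.7  1.  23.7] yaw err spin 0.13 F [-0.7  0.4 -0.4]
```

View pics/s5.png

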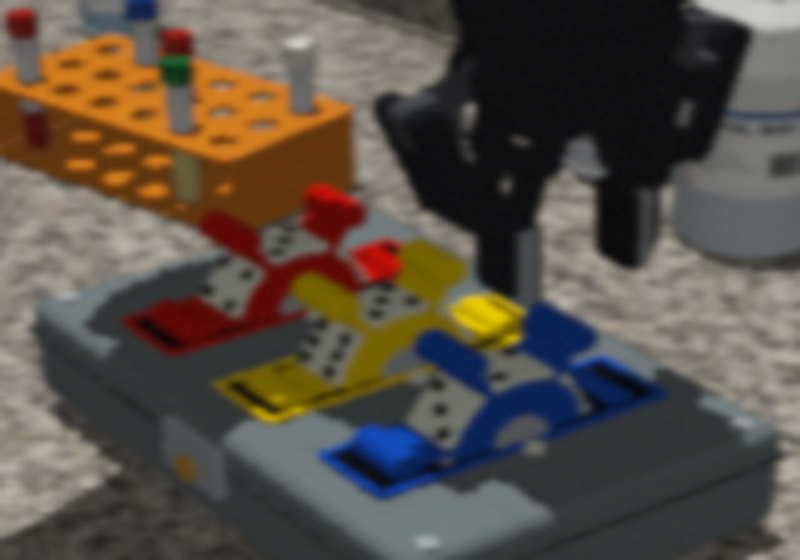

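```bash
sed -i 's/(R.T@(P-s\[.position.\]))/(R.T@(P-[0,0,173]-s["position"]-173*R[:,2]))/' h.py; python3 -c "
from h import *
plan('blue',.115+np.radians(30),-3)
s=arm.read_state(); print(Ro.from_quat(s['ee_rot']).as_matrix().round(4), s['joints'])"
```

```text
blue 37 shift [ 0.8  4.5 23.6] yaw err spin 0.11 F [ 1.   0.1 -0.3]
[[-1.216e-01 -9.924e-01  2.050e-02]
 [-9.926e-01  1.216e-01 -9.000e-04]
 [-1.600e-03 -2.040e-02 -9.998e-01]] [ 0.13417319  0.43744065 -0.21472534  0.00459273 -0.89844666 -0.25889559]
```

```bash
python3 -m jog '[[[0.5,4,5,0],[0.5,4,14,0],[0.5,4,23.5,0],[0.5,4,23.5,0],[0.5,4,23.5,0]]]' 40
python3 -m jog '[[[0,0,0,0],[0,0,0,0],[0,0,0,0],[0,0,0,0],[0,0,0,0]]]' 17
python3 -c "
from h import *
for a in (36.6,24,12,0,-12,-22,-31): plan('blue',np.radians(a),-3)
im,d=arm.get_image('scene');cv2.imwrite('pics/s6.png',cv2.resize(im[105:245,160:320],None,fx=5,fy=4,interpolation=2))"
```

```text
clock: 8.0
position: [590.4, -81.6, 268.9]
ee_rot: [-0.663, 0.749, -0.007, 0.007]
contact_force: [0.0, 0.3, 0.1]
gripper_width: 40.1
clock: 8.62
position: [590.3, -81.6, 269.0]
ee_rot: [-0.663, 0.749, -0.007, 0.007]
contact_force: [-0.6, 0.6, -0.3]
gripper_width: 17.0
blue 37 shift [0.2 0.6 0.1] yaw err spin 0.12 F [-0.6  0.6 -0.3]
blue 24 shift [ 0.2  9.2 -5.2] yaw err spin 0.12 F [-0.6  0.6 -0.3]
blue 12 shift [ 0.2 18.3 -8.4] yaw err spin 0.12 F [-0.6  0.6 -0.3]
blue 0 shift [ 0.2 27.8 -9.6] yaw err spin 0.12 F [-0.6  0.6 -0.3]
blue -12 shift [ 0.2 37.4 -8.8] yaw err spin 0.12 F [-0.6  0.6 -0.3]
blue -22 shift [ 0.1 45.1 -6.6] yaw err spin 0.12 F [-0.6  0.6 -0.3]
blue -31 shift [ 0.1 51.7 -3.5] yaw err spin 0.12 F [-0.6  0.6 -0.3]
```

View pics/s6.png

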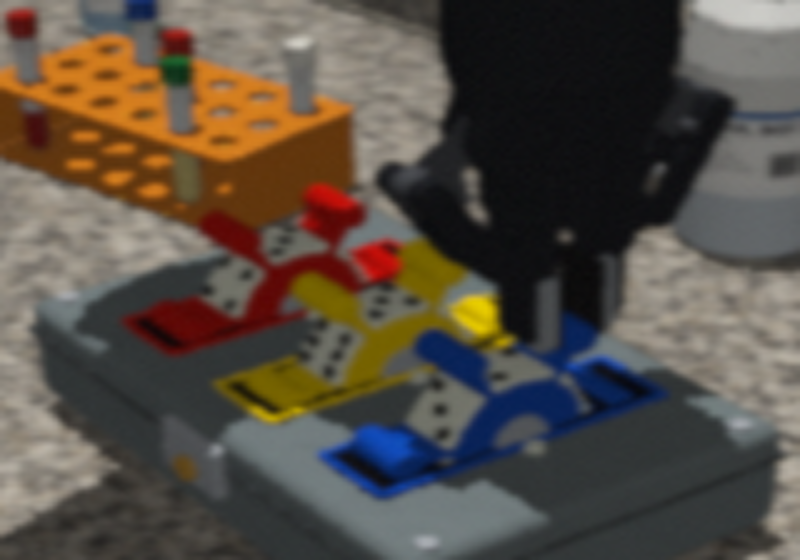

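The bar at about (580,340) in the crop sits between the fingers at (545,310) and (605,290). I'll lead it back towards the robot.

```bash
python3 -m jog '[[[0,4.5,-3,0],[0,9.2,-5.2,0],[0,13.8,-7,0],[0,18.3,-8.4,0],[0,18.3,-8.4,0]]]'
python3 -c "
from h import *
for a in (12,0,-12,-22,-31): plan('blue',np.radians(a),-3)
im,d=arm.get_image('scene');cv2.imwrite('pics/s7.png',cv2.resize(im[105:245,160:320],None,fx=5,fy=4,interpolation=2))"
```

```text
clock: 9.3
position: [571.7, -79.3, 277.4]
ee_rot: [-0.663, 0.749, -0.007, 0.008]
contact_force: [2.0, -0.7, 2.1]
gripper_width: 16.9
blue 12 shift [ 0.4 -0.3  0.5] yaw err spin 0.12 F [ 2.  -0.7  2.1]
blue 0 shift [ 0.3  9.3 -0.7] yaw err spin 0.12 F [ 2.  -0.7  2.1]
blue -12 shift [ 0.3 18.9  0.1] yaw err spin 0.12 F [ 2.  -0.7  2.1]
blue -22 shift [ 0.3 26.6  2.3] yaw err spin 0.12 F [ 2.  -0.7  2.1]
blue -31 shift [ 0.3 33.1  5.4] yaw err spin 0.12 F [ 2.  -0.7  2.1]
```

View pics/s7.png

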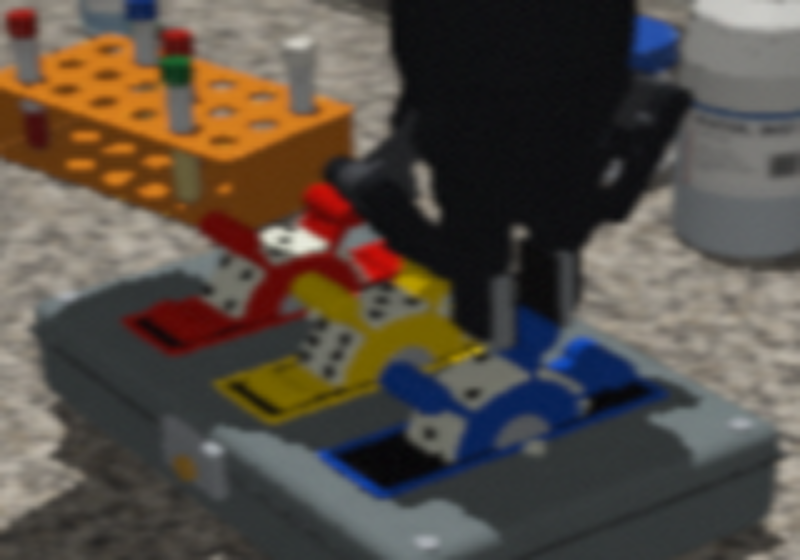

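The blue wheel is following the fingers: the bar at (535,340) has moved and its tile has tipped towards the robot. I'll carry on.

```bash
python3 -m jog '[[[0,9.3,-0.7,0],[0,18.9,0.1,0],[0,26.6,2.3,0],[0,33,5,0],[0,33,5,0]]]'
python3 -m jog '[[[0,0,0,0],[0,0,0,0],[0,0,0,0],[0,0,-20,0],[0,0,-60,0]]]' 40
python3 -m jog '[[[0,0,-30,0],[0,60,-30,0],[0,120,-30,0],[0,120,-30,0],[0,120,-30,0]]]'
python3 -c "
from h import *
for n in('top','scene'):
  im,d=arm.get_image(n)
  for k in AX:
    x,y,z=pts(n,im,d,k)
    if len(x)>20: r=fit(x,z); print(n,k,len(x),r[0].round(3),round(r[1],2))
  cv2.imwrite(f'pics/{n}8.png',cv2.resize(im[105:245,160:320],None,fx=5,fy=4,interpolation=2))"
```

```text
clock: 9.98
position: [537.7, -75.3, 270.6]
ee_rot: [-0.663, 0.749, -0.006, 0.006]
contact_force: [0.4, 0.3, -0.2]
gripper_width: 16.9
clock: 10.6
position: [536.3, -75.3, 329.5]
ee_rot: [-0.662, 0.749, -0.004, 0.004]
contact_force: [0.2, 0.2, 0.4]
gripper_width: 40.1
clock: 11.22
position: [417.2, -60.5, 358.9]
ee_rot: [-0.663, 0.749, -0.005, 0.005]
contact_force: [1.3, 0.3, -1.4]
gripper_width: 39.7
top red 114 [ 1.071  0.409 -0.118] 1.39
top yellow 120 [-0.026  0.096 -0.087] 1.4
top blue 126 [1.009 0.391 0.039] 1.36
scene red 179 [ 0.034  0.981 -0.522] 2.92
scene yellow 205 [-0.023  1.092 -0.539] 2.9
scene blue 217 [-0.032  0.83  -0.492] 2.78
```

View pics/scene8.png

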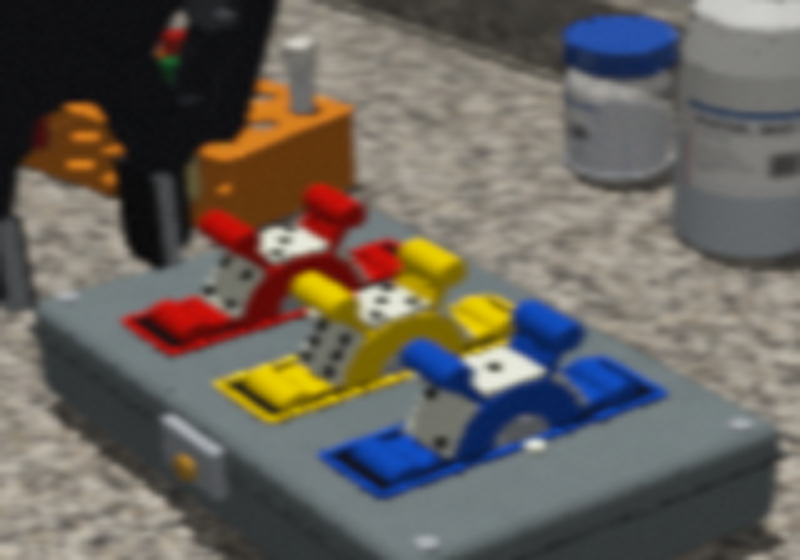

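View pics/top8.png

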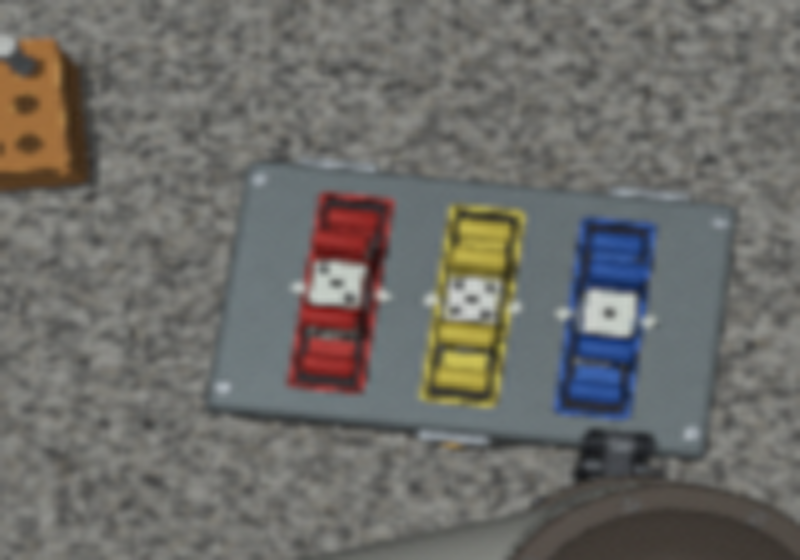

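The top view shows three dots up on red (335,285), five on yellow (472,300) and one on blue (610,313). The gripper is well above and in front of the case.

```bash
python3 -c "
from bench import arm
s=arm.read_state();print(s['clock'],s['position'],s['contact_force'])
print(arm.job_done())"
```

```text
11.325 [418.00744271 -60.42836527 358.47107649] [-0.83303822  0.13248297  0.20234642]
the job is handed in; nothing more can be done
None
```

The code is dialled and the job is handed in at about 11.3 s of the 45 s allowed. I moved each wheel by closing the fingers loosely around a bar (17 mm open) and leading it along its arc. Red was rolled away from the robot and blue back towards it.

My last check used both cameras before handing in:

| Wheel | Dots facing up | Angle from upright (rad) | Allowed (rad) |
|---|---|---|---|
| Red | three | +0.02 to +0.03 | ±0.25 |
| Blue | one | -0.03 to -0.04 | ±0.25 |
| Yellow | five | -0.03 | ±0.30 |

The angle fit repeats every tile, so I confirmed which tile was up by reading the dots in the pictures.

- **Forces:** the readings after each move stayed at a few newtons or less. At the end the gripper was clear of the case, and the roughly 1 N still showing is sensor noise.
- **Tool tilt:** over the blue wheel the tool leaned by about 1 degree, which put the fingertips about 3.5 mm off. I corrected for it before lowering onto the bar.
- **Camera disagreement:** the two cameras agreed on the angles to about 0.03 rad, and on the axle positions to within about 1 mm.

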